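# Unload a dry bath and rock its stuck heating block free

### The job

Take the two dropper bottles (red cap and blue cap) out of the aluminium block in the dry bath and stand each upright in its own empty cell of the blue carrier, leaving the small amber bottle in its cell. Then take the block by its black handle bar and rock it to the left and to the right until both orange catches have been pushed back, lift it straight out and finish while still holding it: level, still, over the bath, a few centimetres up so that it is just clear of the catches. Do not tip the bottles or disturb the things standing around.

Things in the scene. Friction and masses are not known exactly. Their poses are not given: they have to be found in the camera images.
- bath: dry bath, white housing 224 x 130 mm plus a grey front panel to x = -126 mm, fixed. Origin at the centre of its underside, x along its long side (away from the robot at yaw 0), y to its left, z up. Deck 46 mm high, with a groove 13 mm wide (floor at z = 38 mm) along x for the block's keel; steel end brackets at x = +-100 mm reach z = 100 mm.
- seat (a point): floor of the groove, at the middle of the bath (38 mm above the worktop); axes as the bath. The block's origin lies here when seated.
- block: aluminium block, 0.3 to 0.52 kg. Origin at the centre of its underside; axes as the bath when seated. Keel 10 mm wide, z 0-16 mm, in the groove; body 150 x 52 mm, z 16-45 mm; wells 42 mm wide with floor at z = 30 mm at x = +-48 mm; a lug 14 mm wide, z 36-44 mm, at each end to x = +-88 mm. It rocks on its keel to +y and -y; moving the handle 24 mm to a side pushes that side's catch fully back.
- handle (a point): middle of the block's black handle bar: 12 mm thick, along the block's x, 95 mm above the block's origin; 34 mm free between its two legs. Pinch it from above, fingers closing along the block's y; it turns a little in the pads, so the gripper may stay vertical while rocking. At 24 mm to a side the bar is 1.5 mm lower.
- catch_left (a joint): orange friction catch on the bath's +y side, hooked over both lugs of the block (2.5 mm upward play), so that a straight pull does not free it. 0 = hooked, 0.010 m = fully pushed back to +y; starts 0 to 0.0015; stays where it is pushed, friction 6 N. Pulling up hard while rocking can drag a catch in again.
- catch_right (a joint): the same on the -y side: 0 = hooked, 0.010 m = fully pushed back to -y. With both catches back the block lifts straight up, 3 mm to spare on either side of its lugs; it is clear of the hooks after a lift of 17 mm.
- catch_left_bar (a point): middle of the top of the left catch's bar, about 91 mm above the worktop
- catch_right_bar (a point): middle of the top of the right catch's bar, about 91 mm above the worktop
- dropper_b: white dropper bottle with a red cap, 37 mm round, 69 mm tall, 60 g; body to 58 mm, cap 24 mm wide above. Origin at the centre of its underside, z up. Starts in one of the block's wells.
- dropper_c: the same bottle with a blue cap, in the other well
- carrier: blue open carrier 56 x 160 x 32 mm, fixed to the worktop, with three cells in a row along its y; walls 4 mm, floor 4 mm thick. Origin at the centre of its underside. Each cell is 48 x 48 mm inside, 28 mm deep.
- cell_0 (a point): middle of the floor of the end cell on the carrier's +y side (y = +52 mm), empty
- cell_1 (a point): middle of the floor of the middle cell, empty
- cell_2 (a point): middle of the floor of the end cell on the carrier's -y side, where the small amber bottle stands
- dropper_a: small amber bottle with a black cap, 30 mm round, 62 mm tall, stands in cell_2; leave it there
- media_bottle: square clear bottle with a white cap, 50 x 50 x 97 mm, bystander; origin at the centre of its underside
- tip_box_blue: open tip box with a blue deck, 87 x 122 x 61 mm, bystander; origin at the centre of its underside
Not all that is in view belongs to the job. Leave any pink or purple look-alike of the dropper_b alone.

How it is judged:
On the way:
1. both dropper bottles stand released and upright in the two empty cells, one in each, while the block is still down in the bath ((((horizontal distance between dropper_b and cell_0 below 0.012 m and z of dropper_b in the frame of cell_0 between -0.008 and 0.008 m) and (horizontal distance between dropper_c and cell_1 below 0.012 m and z of dropper_c in the frame of cell_1 between -0.008 and 0.008 m)) or ((horizontal distance between dropper_b and cell_1 below 0.012 m and z of dropper_b in the frame of cell_1 between -0.008 and 0.008 m) and (horizontal distance between dropper_c and cell_0 below 0.012 m and z of dropper_c in the frame of cell_0 between -0.008 and 0.008 m))) and angle between each of dropper_b, dropper_c's own z axis and vertical below 0.15 rad and contact force between the fingers and dropper_b below 0.05 N and contact force between the fingers and dropper_c below 0.05 N and z of block in the frame of seat below 0.008 m), for 0.2 s.
At the end, for the whole second after the job is handed in: Red and blue bottle upright (0.15 rad), released, one each in cell_0 and cell_1 (12 mm); amber one in cell_2. Both catches back over 3 mm. Gripper holds the block still, 18-85 mm above its seat, within 25 mm sideways, tilt under 0.2 rad, touching no part of the bath ((((horizontal distance between dropper_b and cell_0 below 0.012 m and z of dropper_b in the frame of cell_0 between -0.008 and 0.008 m) and (horizontal distance between dropper_c and cell_1 below 0.012 m and z of dropper_c in the frame of cell_1 between -0.008 and 0.008 m)) or ((horizontal distance between dropper_b and cell_1 below 0.012 m and z of dropper_b in the frame of cell_1 between -0.008 and 0.008 m) and (horizontal distance between dropper_c and cell_0 below 0.012 m and z of dropper_c in the frame of cell_0 between -0.008 and 0.008 m))) and angle between each of dropper_b, dropper_c, dropper_a's own z axis and vertical below 0.15 rad and contact force between the fingers and dropper_b below 0.05 N and contact force between the fingers and dropper_c below 0.05 N and horizontal distance between dropper_a and cell_2 below 0.015 m and z of dropper_a in the frame of cell_2 between -0.008 and 0.008 m and value of joint each of catch_left, catch_right above 0.003 m and z of block in the frame of seat between 0.018 and 0.085 m and horizontal distance between block and seat below 0.025 m and angle between block's own z axis and vertical below 0.2 rad and contact force between the fingers and block above 1 N and contact force between block and bath below 0.1 N and linear speed of block below 0.03 m/s); the arm keeps its last pose, push and grip.
It fails at once if a bystander (square bottle or tip box) is moved by more than 30 mm (distance of any of media_bottle, tip_box_blue from where it was at the start of the episode above 0.03 m).
It fails at once if one of the three dropper bottles is tipped by more than 0.6 rad (angle between any of dropper_a, dropper_b, dropper_c's own z axis and vertical above 0.6 rad).
It also fails if it takes over 64 s, if anything falls off the work surface, if the arm or the gripper's body presses on something with over 40 N, if the wrist force passes 120 N, or if a joint passes its speed limit or range.

### The arm

A 7-joint arm with a two-finger parallel gripper is mounted at the origin on a cart in front of the work surface, level with it; the furniture and walls round the work are solid. World frame = base frame: x ahead of the robot, y to its left, z up, the work surface at z = 0. Lengths are in m, angles in rad, forces in N, time in s.
With the tool pointing down it reaches from about 0.425 to 0.875 m from the base axis. Payload 4.7 kg.
Tool frame: the origin (TCP) lies midway between the tips of the shut fingers; the grasp point (between the pads) lies ctrl.grasp_offset behind it (ctrl.grasp_offset is the distance from the TCP to the grasp point, in m); z points along the fingers, y is the line along which they close (so a half turn about z gives the same grasp; the last joint's range is limited). The gripper opens to 87 mm and grips with 3 to 60 N. Pads are 19 mm wide; open, the fingers measure 117 mm over their backs; the gripper's body (75 mm by 190 mm) begins 51 mm behind the grasp point.
Start: joints at [1.218, 0.321, -0.07, 1.45, 0.023, 1.371, -0.057], TCP at [0.233, -0.607, 0.223] pointing down, gripper open.
Joint ranges: [-2.86, 2.86], [-0.3, 2.09], [-1.38, 1.24], [0.06, 2.45], [-1.56, 4.7], [0.09, 2.05], [-2.69, 2.69]. Speed limits (rad/s): [2.57, 2.57, 3.14, 3.14, 3.14, 3.14, 3.14].

### API

Orientations are given as a rotation vector (axis times angle).
In Python, from bench import ctrl gives the robot as it stands. The module is installed in compiled form; this text tells all that it offers.
- The arm moves only by the tool jog_arm, never from a script. Its argument "moves" is one flat list of numbers, 7 for each row, row after row: the shift along the tool's x, y, z in units of 30 cm (1.0 is 30 cm), then the turn, a rotation vector about the tool's x, y, z in units of 60 degrees (1.0 is 60 degrees), then the gripper's target within -1 to 1 (fully open at 1, half-way at 0, shut at -1). In form: [x, y, z, wx, wy, wz, fingers, x, y, z, wx, wy, wz, fingers, ...]. A call has exactly 8 rows; each row is the pose to reach, as a shift and turn from the pose commanded when the call began, along the tool's axes at that moment; what a row does not reach only later rows make up. A row lasts 1/8 s, in which the tool goes at most 62.5 mm and 10.7 degrees, less where a joint would pass 70% of its speed; a pose out of reach is approached as far as the arm can. A call with a number of a shift or a turn outside -1 to 1 is refused whole. A call with a gripper value outside its range is refused whole. The fingers move at their own pace and stop on an object; "newtons" is the grip in N (left out, the last holds). Time passes only in rows, so rows that repeat a pose let the fingers close, or fill a call up. It gives the time, the measured TCP pose, the force, the opening and the grip force at its end, in the units of the state.
- ctrl.get_state(): the state, without advancing time (a new reading comes with each control period).
- ctrl.get_image(name): name is "scene" or "top"; returns a dict with "pixels" (420x560x3 uint8, red, green, blue), "fx", "fy", "cx", "cy" (pixels), "xyz" and "rotation" of the camera in the world. Camera axes: x right, y up, looking along -z (the intrinsics and any distortion apply to the point x, -y, -z); pixel columns grow to the right and rows downward; lengths in m; the calibration is good to about 2 mm. A picture is of the moment at which its call begins. There is no depth.
- ctrl.close_job(): hands the job in; it is judged then, once.
The state is a dict: "time": time; "joint_positions": joint angles; "qd": joint speeds; "joint_torque": joint torques, N m; "position": TCP position; "tool_rot": TCP orientation; "ft_force": force on the tool from outside, world axes, zero at the start; "torque": the same for the moment, N m; "grip_width": opening from 0.0 (shut) to 1.0 (fully open); "grip_force": force on a finger pad.
Only numpy, scipy, OpenCV 4.12 (cv2) and the standard library are available. Lean on these libraries where they do the work, as an engineer would, in place of code of your own. Each camera call takes 0.05 s, during which the arm holds its last target. There are 200 camera calls.

## Working session

There is one attempt and no reset: what is moved stays moved. The work goes in short steps, Python scripts to look and compute and a tool call to move; the robot and the scene stay as the last step left them, time stands still between calls to the robot, and variables do not carry over. Pictures are saved under pics/ and viewed, at most 10 in all, crops included, and the job is handed in when it is done.

Besides the shell and the picture viewer there is one more tool, called after "Emit:" in YAML: its name, and indented under it one key for each argument. jog_arm: Moves the arm, as the interface text tells. Its arguments: {"type":"object","properties":{"moves":{"type":"array"},"newtons":{"type":"number"}},"required":["moves"]}

```bash
mkdir -p pics
cat > h.py <<'E'
import numpy as np, cv2
from bench import ctrl
from scipy.spatial.transform import Rotation as R
def ray(im,u,v):
    d=np.array([(u-im['cx'])/im['fx'],-(v-im['cy'])/im['fy'],-1.])
    Rm=np.array(im['rotation']); 
    if Rm.shape!=(3,3): Rm=R.from_rotvec(Rm).as_matrix()
    return np.array(im['xyz']),Rm@d
def on(im,u,v,z):
    o,d=ray(im,u,v); return o+d*(z-o[2])/d[2]
def cross(a,b):
    A=[];B=[]
    for o,d in (a,b):
        d=d/np.linalg.norm(d);P=np.eye(3)-np.outer(d,d);A.append(P);B.append(P@o)
    return np.linalg.lstsq(np.vstack(A),np.hstack(B),rcond=None)[0]
def proj(im,p):
    Rm=np.array(im['rotation']); c=Rm.T@(np.array(p)-im['xyz'])
    return im['cx']+im['fx']*c[0]/-c[2], im['cy']-im['fy']*c[1]/-c[2]
def save(im,n): cv2.imwrite('pics/'+n+'.png',cv2.cvtColor(im['pixels'],cv2.COLOR_RGB2BGR))
E
python3 - <<'E'
from h import *
for n in('scene','top'):
    im=ctrl.get_image(n); save(im,n+'0'); print({k:v for k,v in im.items() if k!='pixels'})
print(ctrl.get_state(),ctrl.grasp_offset)
E
```

```text
{'fx': 421.60823631647514, 'fy': 421.60823631647514, 'cx': 282.00249126164726, 'cy': 207.60839481384915, 'xyz': array([0.14447239, 0.51483878, 0.86488961]), 'rotation': array([ 0.32410558, -0.93894131, -2.32034809])}
{'fx': 427.0866802959545, 'fy': 427.0866802959545, 'cx': 285.5125690201485, 'cy': 215.54381953548216, 'xyz': array([ 0.45078026, -0.05621582,  1.17054682]), 'rotation': array([ 0.10719968, -0.09668348, -1.54272773])}
{'time': 0.1, 'joint_positions': array([ 1.21810618,  0.32174328, -0.07005247,  1.45156749,  0.02262698,
        1.37079259, -0.05690947]), 'qd': array([-0.00153764, -0.00086579,  0.00062021, -0.00166894, -0.00138989,
       -0.00057453, -0.00166002]), 'joint_torque': array([ 1.33320050e-04, -4.92570555e+01, -4.05267393e-01, -3.13399494e+01,
       -6.41032867e-02,  3.94491095e-02,  9.64268384e-05]), 'position': array([ 0.23285124, -0.6063262 ,  0.221567  ]), 'tool_rot': array([-3.08727116e+00, -5.72614192e-01,  6.93689001e-04]), 'ft_force': array([-0.12510922, -0.96502402, -0.54223237]), 'torque': array([0.03195386, 0.01291287, 0.01504921]), 'grip_force': 0.0, 'grip_width': 0.9988977226079846} 0.0187
```

View pics/scene0.png

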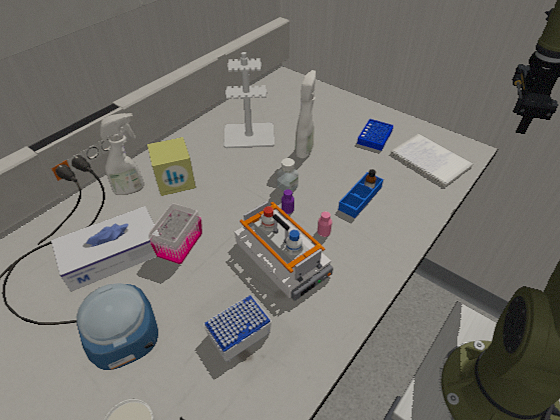

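View pics/top0.png

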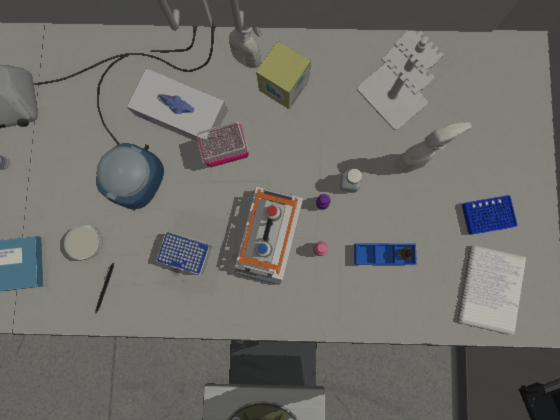

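Candidates (top view): red cap (272,211) and blue cap (263,249) in the block. Look-alikes are the purple bottle (323,202) and the pink bottle (321,249). The amber bottle is at (406,254) and the media bottle at (353,178). I choose the two in the block and check them in a crop along with the masks.

```bash
cat > m.py <<'E'
from h import *
def blobs(im,lo,hi,box,n=3,mn=12):
    hsv=cv2.cvtColor(im['pixels'],cv2.COLOR_RGB2HSV); m=cv2.inRange(hsv,np.array(lo),np.array(hi))
    k=np.zeros_like(m);x0,y0,x1,y1=box;k[y0:y1,x0:x1]=m[y0:y1,x0:x1]
    N,L,S,C=cv2.connectedComponentsWithStats(k)
    o=sorted(range(1,N),key=lambda i:-S[i,4])[:n]
    return [(S[i,4],C[i].round(1),S[i,:4]) for i in o if S[i,4]>=mn],k
E
python3 - <<'E'
from m import *
T=ctrl.get_image('top');S=ctrl.get_image('scene')
bt=(236,180,306,285);bs=(230,195,340,300)
for nm,lo,hi in(('red',(0,150,60),(6,255,255)),('blue',(100,120,60),(125,255,255)),('orange',(7,150,120),(20,255,255))):
    for n,im,b in(('top',T,bt),('scene',S,bs)):
        print(nm,n,blobs(im,lo,hi,b)[0])
r,k=blobs(T,(7,150,120),(20,255,255),bt,1)
pts=cv2.findNonZero(k); rr=cv2.minAreaRect(pts); c=cv2.boxPoints(rr)
print('orange corners',[(p.round(1),on(T,*p,.091)[:2].round(4)) for p in c])
for n,im,b in(('top',T,(345,235,425,275)),('scene',S,(330,165,390,222))):
    r,k=blobs(im,(100,120,40),(125,255,255),b,1); print(r)
    c=cv2.boxPoints(cv2.minAreaRect(cv2.findNonZero(k)));print(n,[(p.round(1),on(im,*p,.032)[:2].round(4)) for p in c])
a=cv2.resize(T['pixels'][175:290,225:425],(800,460),interpolation=cv2.INTER_CUBIC)
cv2.imwrite('pics/crop1.png',a[:,:,::-1])
a=cv2.resize(S['pixels'][160:300,225:395],(728,600),interpolation=cv2.INTER_CUBIC)
cv2.imwrite('pics/crop2.png',a[:,:,::-1])
E
```

```text
red top [(np.int32(60), array([271.6, 210.1]), array([268, 206,   8,   9], dtype=int32))]
red scene [(np.int32(82), array([267.9, 211.3]), array([263, 206,  10,  11], dtype=int32))]
blue top [(np.int32(66), array([262.2, 247.9]), array([258, 244,   9,   9], dtype=int32))]
blue scene [(np.int32(90), array([293.9, 235.1]), array([289, 230,  10,  11], dtype=int32)), (np.int32(21), array([248.6, 297.8]), array([245, 296,   8,   4], dtype=int32))]
orange top [(np.int32(700), array([267. , 231.1]), array([239, 190,  58,  84], dtype=int32))]
orange scene [(np.int32(688), array([283.2, 238.4]), array([240, 202,  85,  70], dtype=int32))]
orange corners [(array([238.4, 263.6], dtype=float32), array([0.4673, 0.0682])), (array([256.9, 189.2], dtype=float32), array([0.6584, 0.0281])), (array([296.7, 199.2], dtype=float32), array([ 0.6351, -0.0747])), (array([278.1, 273.5], dtype=float32), array([ 0.4452, -0.0324]))]
[(np.int32(1124), array([382.5, 254. ]), array([354, 244,  62,  21], dtype=int32))]
top [(array([354., 244.], dtype=float32), array([ 0.528 , -0.2309])), (array([415., 244.], dtype=float32), array([ 0.5322, -0.3931])), (array([415., 264.], dtype=float32), array([ 0.4793, -0.3924])), (array([354., 264.], dtype=float32), array([ 0.4751, -0.2312]))]
[(np.int32(896), array([358.6, 196.5]), array([338, 172,  45,  46], dtype=int32))]
scene [(array([334.7, 206.1], dtype=float32), array([ 0.5319, -0.2129])), (array([368.7, 167.2], dtype=float32), array([ 0.5416, -0.4148])), (array([385.6, 182. ], dtype=float32), array([ 0.4693, -0.3875])), (array([351.6, 220.9], dtype=float32), array([ 0.4662, -0.1946]))]
```

View pics/crop1.png

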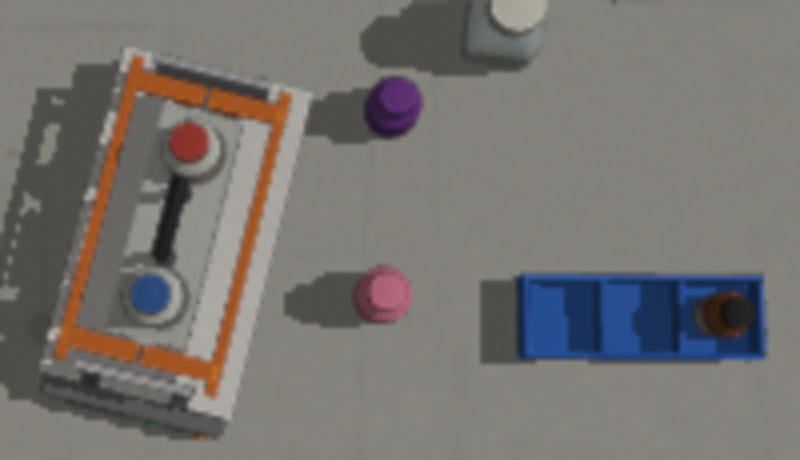

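View pics/crop2.png

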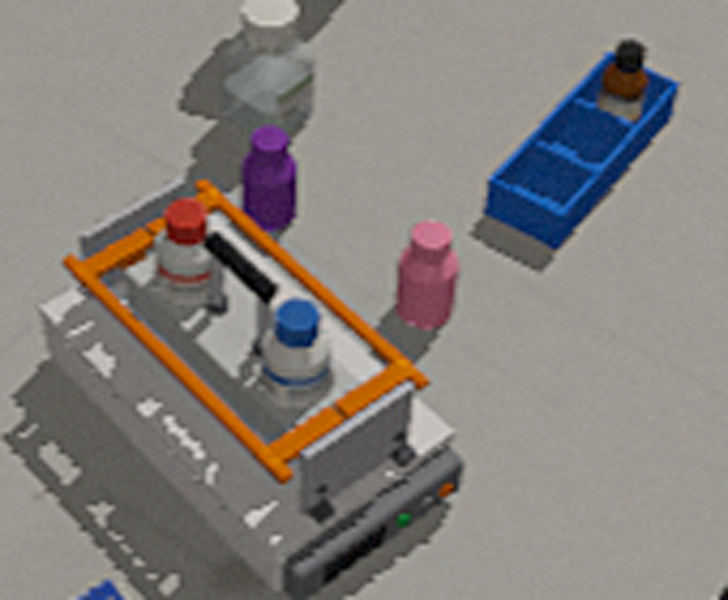

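The crops confirm it. Red cap (272,210) and blue cap (262,248) are in the block, the pink and purple bottles stand outside it, and carrier cells 0 and 1 are empty, with the amber bottle in the right-hand cell (406,254).

```bash
cat > mv.py <<'E'
from h import *
import sys
def rows(pos,az,g=None):
    """delta from measured pose to TCP pos, tool y at azimuth az (deg), tool down: in move units"""
    s=ctrl.get_state(); R0=R.from_rotvec(s['tool_rot']); a=np.radians(az)
    y=np.array([np.cos(a),np.sin(a),0]);z=np.array([0,0,-1.]);x=np.cross(y,z)
    T=R.from_matrix(np.c_[x,y,z]); d=R0.inv().apply(np.array(pos)-s['position'])/.3
    w=(R0.inv()*T).as_rotvec()/np.radians(60)
    print('t',round(s['time'],2),'pos',s['position'].round(4),'F',np.round(s['ft_force'],1),'w',round(s['grip_width']*87,1),'gf',round(s['grip_force'],1),'delta',d.round(3),'turn',w.round(3))
E
python3 - <<'E'
from mv import *
# assume cap tops z=.137; cap visible blob ~ centre of top + bit of side
T=ctrl.get_image('top');S=ctrl.get_image('scene')
for n,a,b in(('red',(271.6,210.1),(267.9,211.3)),('blue',(262.2,247.9),(293.9,235.1))):
    print(n,cross(ray(T,*a),ray(S,*b)).round(4),on(T,*a,.134).round(4),on(S,*b,.131).round(4))
c=np.array([.5515,-.0027]);u=np.array([np.cos(np.radians(-11.8)),np.sin(np.radians(-11.8))])
print('wells from ring',c+.048*u,c-.048*u)
hd=np.array(on(T,267.9,230.3,.138));print('handle crop',hd.round(4), 'amber cap',on(T,407.5,253.5,.066).round(4))
print('carrier edges at z .032',on(T,416,254,.032).round(4),on(T,356,254,.032).round(4),on(T,385,254,.032).round(4))
rows([.597,-.0125,.2],-102)
E
```

```text
red [ 0.6004 -0.0123  0.1319] [ 0.5991 -0.013   0.134 ] [ 0.6021 -0.0124  0.131 ]
blue [0.5071 0.0078 0.1306] [0.506 0.007 0.134] [0.508  0.0086 0.131 ]
wells from ring [ 0.59848563 -0.01251581] [0.50451437 0.00711581]
handle crop [ 0.5487 -0.0057  0.138 ] amber cap [ 0.5048 -0.3634  0.066 ]
carrier edges at z .032 [ 0.5057 -0.3954  0.032 ] [ 0.5016 -0.2364  0.032 ] [ 0.5036 -0.3133  0.032 ]
t 0.3 pos [ 0.233  -0.6066  0.2222] F [-0.2  0.2 -0.3] w 87.0 gf 0.0 delta [ 1.843 -1.414  0.075] turn [-0.    0.    0.55]
```

Emit:
jog_arm:
  moves: [0.2,-0.15,0,0,0,0.1,0.6,0.4,-0.3,0,0,0,0.25,0.6,0.6,-0.45,0,0,0,0.4,0.6,0.8,-0.6,0,0,0,0.55,0.6,0.95,-0.75,0,0,0,0.55,0.6,1,-0.85,0,0,0,0.55,0.6,1,-0.95,0,0,0,0.55,0.6,1,-1,0,0,0,0.55,0.6]
  newtons: 15

```text
time: 1.3
position: [0.406, -0.216, 0.2228]
tool_rot: [3.125, -0.32, 0.0]
ft_force: [0.5, -1.4, -0.1]
grip_width: 0.8
grip_force: 0.0
```

```bash
python3 -c "
from mv import *
rows([.5995,-.0128,.2],-102)"
```

```text
t 1.3 pos [ 0.406  -0.216   0.2228] F [ 0.5 -1.4 -0.1] w 69.6 gf 0.0 delta [ 0.494 -0.794  0.076] turn [ 0.    -0.     0.005]
```

Emit:
jog_arm:
  moves: [0.1,-0.16,0.02,0,0,0,0.6,0.2,-0.32,0.04,0,0,0,0.6,0.3,-0.48,0.06,0,0,0,0.6,0.4,-0.64,0.08,0,0,0,0.6,0.47,-0.76,0.1,0,0,0,0.6,0.494,-0.794,0.12,0,0,0,0.6,0.494,-0.794,0.15,0,0,0,0.6,0.494,-0.794,0.15,0,0,0,0.6]

```text
time: 2.3
position: [0.5986, -0.0195, 0.1763]
tool_rot: [3.122, -0.332, -0.004]
ft_force: [-0.4, -0.3, 0.0]
grip_width: 0.797
grip_force: 0.0
```

```bash
python3 -c "
from mv import *
rows([.5995,-.0128,.102],-102)
T=ctrl.get_image('top');S=ctrl.get_image('scene')
a=[cv2.resize(i['pixels'][y:y+100,x:x+100],(400,400),interpolation=3) for i,x,y in((T,220,165),(S,220,150))]
cv2.imwrite('pics/a.png',np.hstack(a)[:,:,::-1])"
```

```text
t 2.3 pos [ 0.5986 -0.0195  0.1763] F [-0.4 -0.3  0. ] w 69.4 gf 0.0 delta [-0.001 -0.023  0.248] turn [ 0.002  0.002 -0.003]
```

View pics/a.png

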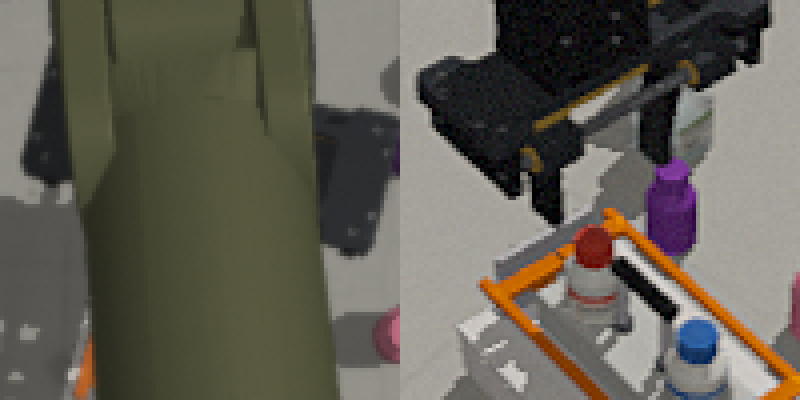

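The gripper straddles the red bottle in the scene view (cap at about (592,245) in the crop), and nothing is in the way.

Emit:
jog_arm:
  moves: [0,-0.015,0.05,0,0,0,0.6,0,-0.015,0.12,0,0,0,0.6,0,-0.015,0.19,0,0,0,0.6,0,-0.015,0.24,0,0,0,0.6,0,-0.015,0.248,0,0,0,0.6,0,-0.015,0.248,0,0,0,0.6,0,-0.015,0.248,0,0,0,0.2,0,-0.015,0.248,0,0,0,0.2]

```text
time: 3.4
position: [0.6014, -0.0125, 0.1038]
tool_rot: [3.124, -0.328, 0.002]
ft_force: [0.2, -1.2, 0.5]
grip_width: 0.662
grip_force: 0.0
```

```bash
python3 -c "
from mv import *
rows([.5995,-.0128,.102],-102)"
```

```text
t 3.4 pos [ 0.6014 -0.0125  0.1038] F [ 0.2 -1.2  0.5] w 57.6 gf 0.0 delta [-0.006  0.002  0.006] turn [-0.    -0.001  0.   ]
```

Emit:
jog_arm:
  moves: [0,0,0.005,0,0,0,-0.6,0,0,0.005,0,0,0,-0.6,0,0,0.005,0,0,0,-0.6,0,0,0.005,0,0,0,-0.6,0,0,0.005,0,0,0,-0.6,0,0,0.005,0,0,0,-0.6,0,0,-0.03,0,0,0,-0.6,0,0,-0.08,0,0,0,-0.6]

```text
time: 4.4
position: [0.6008, -0.0124, 0.1278]
tool_rot: [-3.124, 0.328, 0.001]
ft_force: [-0.5, 0.2, -0.2]
grip_width: 0.41
grip_force: 15.0
```

```bash
python3 -c "
from mv import *
rows([.504,-.3143,.2],-51)"
```

```text
t 4.4 pos [ 0.6008 -0.0124  0.1278] F [-0.5  0.2 -0.2] w 35.6 gf 15.0 delta [-0.107  1.051 -0.241] turn [-0.    0.   -0.85]
```

Emit:
jog_arm:
  moves: [0,0,-0.12,0,0,0,-0.6,0,0.03,-0.24,0,0,0,-0.6,-0.02,0.15,-0.28,0,0,-0.14,-0.6,-0.04,0.32,-0.28,0,0,-0.29,-0.6,-0.06,0.5,-0.28,0,0,-0.44,-0.6,-0.08,0.68,-0.28,0,0,-0.59,-0.6,-0.1,0.85,-0.28,0,0,-0.74,-0.6,-0.11,0.95,-0.28,0,0,-0.85,-0.6]

```text
time: 5.4
position: [0.5081, -0.288, 0.2125]
tool_rot: [2.959, 1.049, 0.0]
ft_force: [0.4, 0.3, -0.7]
grip_width: 0.415
grip_force: 15.0
```

```bash
python3 -c "
from mv import *
rows([.504,-.3143,.038],0)"
```

```text
t 5.4 pos [ 0.5081 -0.288   0.2125] F [ 0.4  0.3 -0.7] w 36.1 gf 15.0 delta [-0.066  0.058  0.582] turn [ 0.002  0.001 -0.849]
```

Emit:
jog_arm:
  moves: [-0.03,0.03,0,0,0,-0.15,-0.6,-0.06,0.05,0,0,0,-0.3,-0.6,-0.06,0.055,0.05,0,0,-0.45,-0.6,-0.06,0.055,0.1,0,0,-0.6,-0.6,-0.06,0.055,0.17,0,0,-0.75,-0.6,-0.06,0.055,0.25,0,0,-0.85,-0.6,-0.06,0.055,0.35,0,0,-0.85,-0.6,-0.06,0.055,0.35,0,0,-0.85,-0.6]

```text
time: 6.4
position: [0.5045, -0.308, 0.105]
tool_rot: [-2.219, -2.219, 0.001]
ft_force: [-0.3, 0.0, 0.2]
grip_width: 0.411
grip_force: 15.0
```

```bash
python3 -c "
from mv import *
rows([.504,-.3143,.038],0)
S=ctrl.get_image('scene')
cv2.imwrite('pics/b.png',cv2.resize(S['pixels'][110:235,300:420],(576,600),interpolation=3)[:,:,::-1])"
```

```text
t 6.4 pos [ 0.5045 -0.308   0.105 ] F [-0.3  0.   0.2] w 35.7 gf 15.0 delta [-0.021 -0.001  0.223] turn [-0.003 -0.002  0.   ]
```

View pics/b.png

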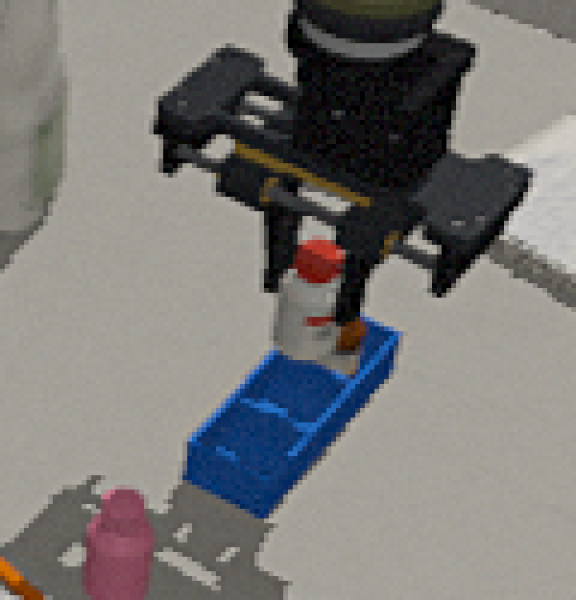

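The red bottle hangs upright above the middle cell (cap at (320,260) in the crop). Lowering it now.

Emit:
jog_arm:
  moves: [-0.021,0,0.05,0,0,0,-0.6,-0.021,0,0.1,0,0,0,-0.6,-0.021,0,0.15,0,0,0,-0.6,-0.021,0,0.19,0,0,0,-0.6,-0.021,0,0.21,0,0,0,-0.6,-0.021,0,0.213,0,0,0,-0.6,-0.021,0,0.213,0,0,0,-0.6,-0.021,0,0.213,0,0,0,-0.6]

```text
time: 7.45
position: [0.5062, -0.3151, 0.0428]
tool_rot: [2.22, 2.221, 0.0]
ft_force: [-0.1, 0.4, -1.1]
grip_width: 0.41
grip_force: 15.0
```

```bash
python3 -c "
from mv import *
rows([.504,-.3143,.04],0)
S=ctrl.get_image('scene')
cv2.imwrite('pics/c.png',cv2.resize(S['pixels'][140:230,320:410],(600,600),interpolation=3)[:,:,::-1])"
```

```text
t 7.45 pos [ 0.5062 -0.3151  0.0428] F [-0.1  0.4 -1.1] w 35.7 gf 15.0 delta [ 0.003 -0.007  0.009] turn [0.001 0.001 0.   ]
```

View pics/c.png

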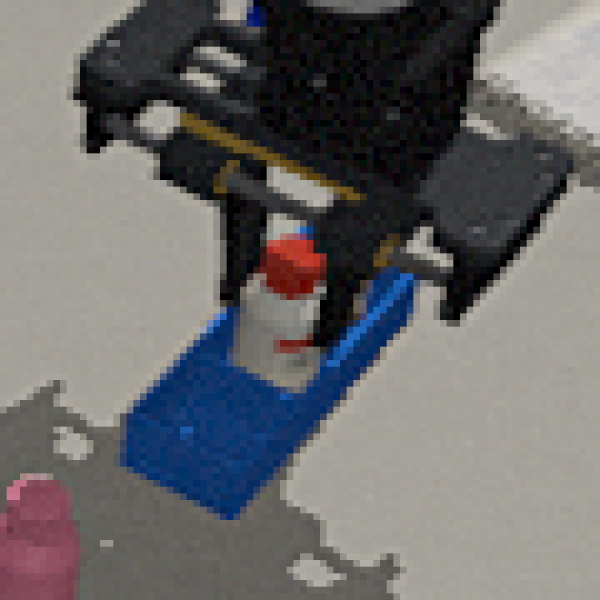

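The red bottle is in the middle cell: its lower edge at (270,385) in the crop is hidden behind the divider, and the force is near zero. Lowering slightly, then releasing and rising.

Emit:
jog_arm:
  moves: [0,-0.006,0.01,0,0,0,-0.6,0,-0.006,0.01,0,0,0,0.2,0,-0.006,0.01,0,0,0,0.3,0,-0.006,0.01,0,0,0,0.4,0,-0.006,0.0,0,0,0,0.5,0,-0.006,-0.1,0,0,0,0.6,0,-0.006,-0.25,0,0,0,0.6,0,-0.006,-0.42,0,0,0,0.6]

```text
time: 8.5
position: [0.5036, -0.3146, 0.1692]
tool_rot: [-2.22, -2.221, 0.0]
ft_force: [1.2, -0.6, 0.2]
grip_width: 0.798
grip_force: 0.0
```

```bash
python3 -c "
from mv import *
rows([.5065,.0077,.16],51)
rows([.5065,.0077,.16],78)
for n in('top','scene'):
  i=ctrl.get_image(n)
  from m import blobs
  b=blobs(i,(0,150,60),(6,255,255),(330,120,430,270),2)[0];print(b)
  for q in b: print(on(i,*q[1],.069))"
```

```text
t 8.5 pos [ 0.5036 -0.3146  0.1692] F [ 1.2 -0.6  0.2] w 69.4 gf 0.0 delta [1.074 0.01  0.032] turn [-0.001 -0.001 -0.85 ]
t 8.5 pos [ 0.5036 -0.3146  0.1692] F [ 1.2 -0.6  0.2] w 69.4 gf 0.0 delta [1.074 0.01  0.032] turn [-0.0e+00 -1.0e-03 -1.3e+00]
[(np.int32(57), array([389.2, 254.3]), array([385, 251,   9,   8], dtype=int32))]
[ 0.50140635 -0.31567623  0.069     ]
[(np.int32(62), array([364.4, 181.3]), array([360, 177,  10,   9], dtype=int32))]
[ 0.50280284 -0.313304    0.069     ]
```

Emit:
jog_arm:
  moves: [0.05,0,-0.1,0,0,-0.1,0.6,0.2,0,-0.1,0,0,-0.25,0.6,0.35,0,-0.1,0,0,-0.4,0.6,0.5,0,-0.1,0,0,-0.55,0.6,0.65,0,-0.1,0,0,-0.7,0.6,0.8,0,-0.1,0,0,-0.85,0.6,0.9,0,-0.1,0,0,-1,0.6,0.98,0.005,-0.1,0,0,-1,0.6]

```text
time: 9.6
position: [0.5052, -0.0193, 0.1981]
tool_rot: [0.808, 3.036, -0.001]
ft_force: [0.8, -0.5, -0.3]
grip_width: 0.801
grip_force: 0.0
```

```bash
python3 -c "
from mv import *
rows([.5065,.0077,.103],78)"
```

```text
t 9.6 pos [ 0.5052 -0.0193  0.1981] F [ 0.8 -0.5 -0.3] w 69.7 gf 0.0 delta [0.041 0.08  0.317] turn [-0.001  0.    -0.297]
```

Emit:
jog_arm:
  moves: [0.02,0.05,0,0,0,-0.15,0.6,0.041,0.08,0,0,0,-0.297,0.6,0.041,0.08,0.05,0,0,-0.297,0.6,0.041,0.08,0.1,0,0,-0.297,0.6,0.041,0.08,0.14,0,0,-0.297,0.6,0.041,0.08,0.15,0,0,-0.297,0.6,0.041,0.08,0.15,0,0,-0.297,0.6,0.041,0.08,0.15,0,0,-0.297,0.6]

```text
time: 10.6
position: [0.5072, 0.006, 0.1537]
tool_rot: [0.333, 3.123, -0.0]
ft_force: [-0.0, -0.1, -0.0]
grip_width: 0.799
grip_force: 0.0
```

```bash
python3 -c "
from mv import *
rows([.5065,.0077,.103],78)"
```

```text
t 10.6 pos [0.5072 0.006  0.1537] F [-0.  -0.1 -0. ] w 69.5 gf 0.0 delta [0.004 0.005 0.169] turn [-0.     0.001 -0.003]
```

Emit:
jog_arm:
  moves: [0.004,0.005,0.06,0,0,0,0.6,0.004,0.005,0.12,0,0,0,0.5,0.004,0.005,0.16,0,0,0,0.4,0.004,0.005,0.169,0,0,0,0.1,0.004,0.005,0.169,0,0,0,-0.6,0.004,0.005,0.169,0,0,0,-0.6,0.004,0.005,0.169,0,0,0,-0.6,0.004,0.005,0.169,0,0,0,-0.6]

```text
time: 11.6
position: [0.5064, 0.0077, 0.103]
tool_rot: [0.333, 3.123, -0.0]
ft_force: [-0.0, 0.1, 1.6]
grip_width: 0.408
grip_force: 15.0
```

```bash
python3 -c "
from mv import *
rows([.5025,-.2625,.21],18)"
```

```text
t 11.6 pos [0.5064 0.0077 0.103 ] F [-0.   0.1  1.6] w 35.5 gf 15.0 delta [-0.177 -0.883 -0.356] turn [0.    0.001 0.997]
```

Emit:
jog_arm:
  moves: [0,0,-0.08,0,0,0,-0.6,0,0,-0.2,0,0,0,-0.6,0,-0.02,-0.32,0,0,0.1,-0.6,-0.03,-0.15,-0.36,0,0,0.25,-0.6,-0.06,-0.32,-0.36,0,0,0.4,-0.6,-0.1,-0.5,-0.36,0,0,0.55,-0.6,-0.14,-0.68,-0.36,0,0,0.7,-0.6,-0.17,-0.82,-0.36,0,0,0.85,-0.6]

```text
time: 12.6
position: [0.5032, -0.2464, 0.2104]
tool_rot: [-1.655, -2.67, 0.001]
ft_force: [0.8, 0.6, -0.5]
grip_width: 0.409
grip_force: 15.0
```

```bash
python3 -c "
from mv import *
rows([.5025,-.2625,.1],8)"
```

```text
t 12.6 pos [ 0.5032 -0.2464  0.2104] F [ 0.8  0.6 -0.5] w 35.6 gf 15.0 delta [-0.047 -0.026  0.368] turn [-0.001  0.     0.307]
```

Emit:
jog_arm:
  moves: [-0.02,-0.012,0,0,0,0.12,-0.6,-0.04,-0.024,0.05,0,0,0.24,-0.6,-0.045,-0.024,0.12,0,0,0.307,-0.6,-0.045,-0.024,0.2,0,0,0.307,-0.6,-0.045,-0.024,0.28,0,0,0.307,-0.6,-0.045,-0.024,0.34,0,0,0.307,-0.6,-0.045,-0.024,0.368,0,0,0.307,-0.6,-0.045,-0.024,0.368,0,0,0.307,-0.6]

```text
time: 13.6
position: [0.5035, -0.2587, 0.0999]
tool_rot: [-2.052, -2.378, 0.0]
ft_force: [-0.3, 0.1, -0.9]
grip_width: 0.41
grip_force: 15.0
```

```bash
python3 -c "
from mv import *
rows([.5025,-.2625,.041],8)"
```

```text
t 13.6 pos [ 0.5035 -0.2587  0.0999] F [-0.3  0.1 -0.9] w 35.7 gf 15.0 delta [-0.012 -0.005  0.196] turn [-0.    -0.     0.007]
```

Emit:
jog_arm:
  moves: [-0.01,-0.004,0.03,0,0,0,-0.6,-0.01,-0.004,0.08,0,0,0,-0.6,-0.01,-0.004,0.13,0,0,0,-0.6,-0.01,-0.004,0.17,0,0,0,-0.6,-0.01,-0.004,0.19,0,0,0,-0.6,-0.01,-0.004,0.196,0,0,0,-0.6,-0.01,-0.004,0.2,0,0,0,-0.6,-0.01,-0.004,0.2,0,0,0,-0.6]

```text
time: 14.6
position: [0.5032, -0.2621, 0.0405]
tool_rot: [2.052, 2.378, 0.0]
ft_force: [0.1, -0.1, -0.2]
grip_width: 0.412
grip_force: 15.0
```

```bash
python3 -c "
from mv import *
rows([.5025,-.2625,.041],8)
S=ctrl.get_image('scene')
cv2.imwrite('pics/d.png',cv2.resize(S['pixels'][140:230,320:410],(600,600),interpolation=3)[:,:,::-1])"
```

```text
t 14.6 pos [ 0.5032 -0.2621  0.0405] F [ 0.1 -0.1 -0.2] w 35.8 gf 15.0 delta [-0.001 -0.002 -0.002] turn [0.    0.001 0.007]
```

View pics/d.png

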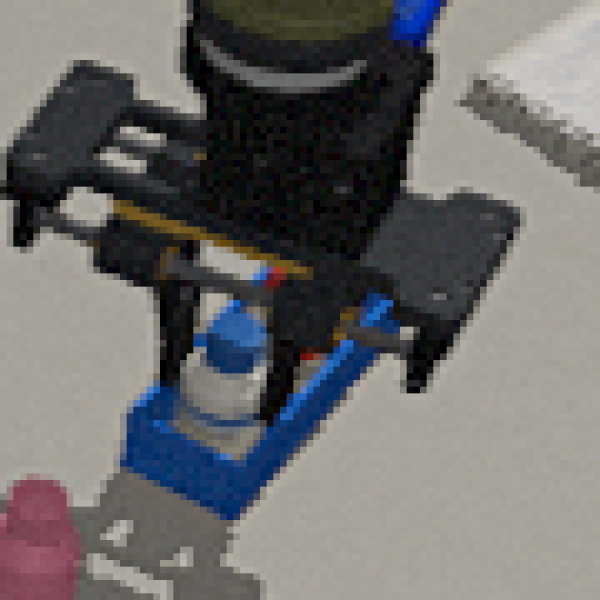

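The blue bottle is in the near cell (cap (235,340), base inside the walls), with red behind it. Releasing.

Emit:
jog_arm:
  moves: [0,0,0.004,0,0,0,-0.6,0,0,0.004,0,0,0,0.2,0,0,0.004,0,0,0,0.3,0,0,0.004,0,0,0,0.4,0,0,0.0,0,0,0,0.5,0,0,-0.1,0,0,0,0.6,0,0,-0.25,0,0,0,0.6,0,0,-0.45,0,0,0,0.6]

```text
time: 15.65
position: [0.5018, -0.2615, 0.1754]
tool_rot: [-2.05, -2.377, 0.001]
ft_force: [2.2, 0.2, -0.1]
grip_width: 0.797
grip_force: 0.0
```

```bash
python3 -c "
from mv import *
from m import blobs
i=ctrl.get_image('scene')
for n,lo,hi in(('red',(0,150,60),(6,255,255)),('blue',(100,120,110),(125,255,255))):
  for q in blobs(i,lo,hi,(330,150,400,230),3)[0]: print(n,q,on(i,*q[1],.071))
b=np.array([.5530,-.0025])
rows([*b,.2],78)"
```

```text
red (np.int32(60), array([364.5, 181.4]), array([361, 177,   8,   9], dtype=int32)) [ 0.50147209 -0.31103694  0.071     ]
blue (np.int32(188), array([359.9, 193.9]), array([339, 178,  44,  33], dtype=int32)) [ 0.48559902 -0.25978959  0.071     ]
t 15.7 pos [ 0.5067 -0.2632  0.1851] F [ 4.2 -0.7  5.2] w 69.4 gf 0.0 delta [ 0.837  0.281 -0.054] turn [ 0.003  0.011 -1.159]
```

Emit:
jog_arm:
  moves: [0.05,0.02,-0.08,0,0,-0.1,0.3,0.18,0.06,-0.08,0,0,-0.25,0.3,0.32,0.1,-0.08,0,0,-0.4,0.3,0.46,0.15,-0.08,0,0,-0.55,0.3,0.6,0.2,-0.08,0,0,-0.7,0.3,0.72,0.24,-0.08,0,0,-0.85,0.3,0.81,0.27,-0.08,0,0,-1,0.3,0.83,0.28,-0.08,0,0,-1,0.3]

```text
time: 16.7
position: [0.5496, -0.0009, 0.1993]
tool_rot: [0.585, 3.086, 0.001]
ft_force: [-0.0, -0.4, 0.9]
grip_width: 0.649
grip_force: 0.0
```

```bash
python3 -c "
from mv import *
S=ctrl.get_image('scene')
cv2.imwrite('pics/e.png',np.hstack([cv2.resize(S['pixels'][y:y+h,x:x+h],(400,400),interpolation=3) for x,y,h in((325,150,75),(220,180,125))])[:,:,::-1])
rows([.553,-.0025,.15],78)"
```

```text
t 16.75 pos [ 0.5498 -0.0017  0.1992] F [ 0.1 -0.6 -0.4] w 56.8 gf 0.0 delta [-0.011  0.001  0.164] turn [ 0.    0.   -0.16]
```

View pics/e.png

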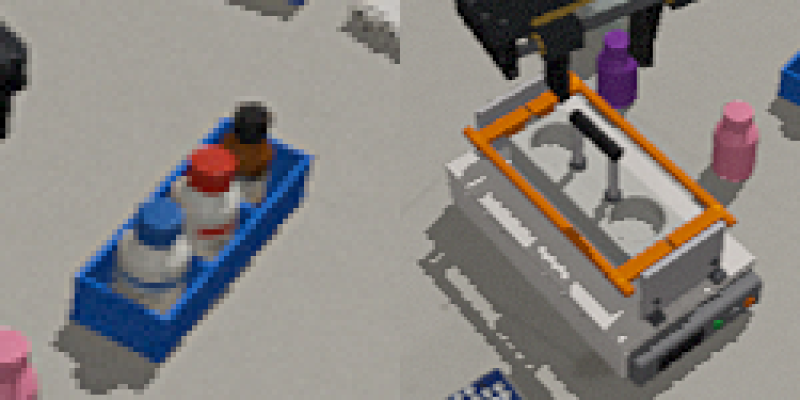

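Blue, red and amber all stand upright in their cells. The handle bar is free at about (281,221). Checking its position and descending over it.

```bash
python3 -c "
from mv import *
S=ctrl.get_image('scene')
h=cv2.cvtColor(S['pixels'],cv2.COLOR_RGB2GRAY);k=np.zeros_like(h);k[208:235,270:296]=(h[208:235,270:296]<45)*255
N,L,s,C=cv2.connectedComponentsWithStats(k);i=1+s[1:,4].argmax();print(s[i],C[i],on(S,*C[i],.136))
rows([.553,-.0025,.15],78)"
```

```text
[273 215  16  16  79] [280.69620253 221.86075949] [ 0.55397318 -0.00108269  0.136     ]
t 16.8 pos [ 0.5496 -0.0034  0.1991] F [-0.1 -0.4  0.4] w 56.1 gf 0.0 delta [-0.009  0.007  0.164] turn [-0.     0.    -0.162]
```

Emit:
jog_arm:
  moves: [-0.011,0.001,0.05,0,0,-0.08,0.3,-0.011,0.001,0.1,0,0,-0.16,0.3,-0.011,0.001,0.15,0,0,-0.16,0.1,-0.011,0.001,0.16,0,0,-0.16,0,-0.011,0.001,0.16,0,0,-0.16,0,-0.011,0.001,0.16,0,0,-0.16,0,-0.011,0.001,0.16,0,0,-0.16,0,-0.011,0.001,0.16,0,0,-0.16,0]

```text
time: 17.8
position: [0.5529, -0.0042, 0.1514]
tool_rot: [0.328, 3.124, -0.0]
ft_force: [-0.5, -0.3, -1.1]
grip_width: 0.499
grip_force: 0.0
```

```bash
python3 -c "
from mv import *
rows([.553,-.0025,.114],78)"
```

```text
t 17.8 pos [ 0.5529 -0.0042  0.1514] F [-0.5 -0.3 -1.1] w 43.4 gf 0.0 delta [0.001 0.006 0.125] turn [-0.  0.  0.]
```

Emit:
jog_arm:
  moves: [0.001,0.008,0.03,0,0,0,0,0.001,0.008,0.07,0,0,0,0,0.001,0.008,0.11,0,0,0,0,0.001,0.008,0.125,0,0,0,0,0.001,0.008,0.125,0,0,0,-0.5,0.001,0.008,0.125,0,0,0,-1,0.001,0.008,0.125,0,0,0,-1,0.001,0.008,0.125,0,0,0,-1]
  newtons: 40

```text
time: 18.8
position: [0.5531, -0.0019, 0.1139]
tool_rot: [0.328, 3.124, -0.0]
ft_force: [0.7, -0.2, 0.7]
grip_width: 0.132
grip_force: 14.6
```

```bash
python3 -c "
from mv import *
rows([.553,-.0025,.114],78)"
```

```text
t 18.8 pos [ 0.5531 -0.0019  0.1139] F [ 0.7 -0.2  0.7] w 11.5 gf 14.6 delta [-0.    -0.002 -0.   ] turn [-0.     0.001  0.   ]
```

Emit:
jog_arm:
  moves: [0,0,0,0,0,0,-1,0,0.015,0,0,0,0,-1,0,0.03,0.001,0,0,0,-1,0,0.045,0.002,0,0,0,-1,0,0.06,0.003,0,0,0,-1,0,0.072,0.004,0,0,0,-1,0,0.082,0.005,0,0,0,-1,0,0.082,0.005,0,0,0,-1]

```text
time: 19.8
position: [0.5582, 0.0196, 0.1126]
tool_rot: [0.33, 3.124, -0.007]
ft_force: [-2.8, -4.9, 5.1]
grip_width: 0.128
grip_force: 40.1
```

```bash
python3 -c "
from mv import *
rows([.553,-.0025,.114],78)
s=ctrl.get_state();print(s['torque'])"
```

```text
t 19.8 pos [0.5582 0.0196 0.1126] F [-2.8 -4.9  5.1] w 11.2 gf 40.1 delta [ 0.001 -0.075 -0.004] turn [-0.004  0.001 -0.001]
[-1.44163172  0.37007248 -0.11952466]
```

Emit:
jog_arm:
  moves: [0,0.01,0.001,0,0,0,-1,0,0.01,0.001,0,0,0,-1,0,0.01,0.001,0,0,0,-1,0,-0.01,0,0,0,0,-1,0,-0.03,-0.002,0,0,0,-1,0,-0.05,-0.004,0,0,0,-1,0,-0.07,-0.005,0,0,0,-1,0,-0.082,-0.005,0,0,0,-1]

```text
time: 20.8
position: [0.5534, -0.0011, 0.1139]
tool_rot: [0.327, 3.123, 0.002]
ft_force: [1.2, 3.4, 3.5]
grip_width: 0.127
grip_force: 40.1
```

Emit:
jog_arm:
  moves: [0,-0.015,0,0,0,0,-1,0,-0.03,0.001,0,0,0,-1,0,-0.045,0.002,0,0,0,-1,0,-0.06,0.003,0,0,0,-1,0,-0.075,0.004,0,0,0,-1,0,-0.09,0.006,0,0,0,-1,0,-0.09,0.006,0,0,0,-1,0,-0.09,0.006,0,0,0,-1]

```text
time: 21.8
position: [0.5475, -0.0264, 0.1122]
tool_rot: [0.327, 3.124, 0.004]
ft_force: [1.5, 6.7, 6.2]
grip_width: 0.126
grip_force: 40.0
```

```bash
python3 -c "
from mv import *
rows([.553,-.0025,.114],78)
s=ctrl.get_state();print(s['torque'])"
```

```text
t 21.8 pos [ 0.5475 -0.0264  0.1122] F [1.5 6.7 6.2] w 11.0 gf 40.0 delta [-0.001  0.082 -0.006] turn [0.002 0.    0.001]
[ 1.65273934 -0.36768085 -0.11759034]
```

Emit:
jog_arm:
  moves: [0,0.015,-0.001,0,0,0,-1,0,0.035,-0.003,0,0,0,-1,0,0.055,-0.004,0,0,0,-1,0,0.075,-0.005,0,0,0,-1,0,0.087,-0.006,0,0,0,-1,0,0.087,-0.006,0,0,0,-1,0,0.087,-0.006,0,0,0,-1,0,0.087,-0.006,0,0,0,-1]

```text
time: 22.8
position: [0.5521, -0.0065, 0.1141]
tool_rot: [-0.33, -3.123, 0.009]
ft_force: [-1.9, -2.7, 10.1]
grip_width: 0.123
grip_force: 40.0
```

```bash
python3 -c "
from mv import *
from m import blobs
rows([.553,-.0025,.114],78)
u=np.array([np.cos(np.radians(-12)),np.sin(np.radians(-12))]);v=np.array([-u[1],u[0]]);c=np.array([.553,-.0025])
now=ctrl.get_image('scene');old=dict(now);old['pixels']=cv2.imread('pics/scene0.png')[:,:,::-1].copy()
for n,i in(('old',old),('now',now)):
  k=blobs(i,(7,150,110),(20,255,255),(230,190,345,300))[1]
  p=cv2.findNonZero(k)[:,0]; q=np.array([on(i,*a,.089)[:2]-c for a in p]); X=q@u;Y=q@v
  L=(Y>.03)&(abs(X)<.075);Rr=(Y<-.03)&(abs(X)<.075)
  print(n,'L',L.sum(),np.median(Y[L]),'R',Rr.sum(),np.median(Y[Rr]))
cv2.imwrite('pics/f.png',cv2.resize(now['pixels'][185:305,220:350],(650,600),interpolation=3)[:,:,::-1])"
```

```text
t 22.8 pos [ 0.5521 -0.0065  0.1141] F [-1.9 -2.7 10.1] w 10.7 gf 40.0 delta [-0.     0.014  0.   ] turn [-0.006 -0.001 -0.001]
old L 164 0.048897407090096406 R 156 -0.0491692508113184
now L 180 0.058560076032432164 R 123 -0.05786920887695848
```

View pics/f.png

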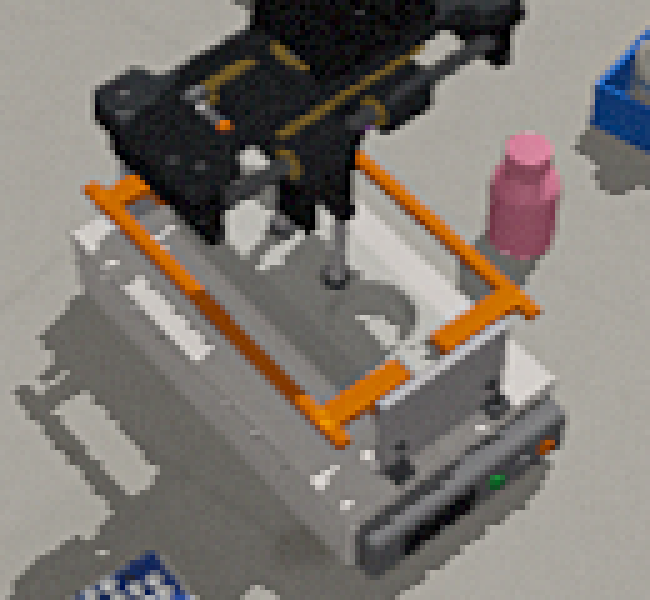

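Both catches are back about 9 mm: the gap shows at (420,350), with the lug free between them. Centring, then lifting.

Emit:
jog_arm:
  moves: [0,0.007,0,0,0,0,-1,0,0.014,-0.002,0,0,0,-1,0,0.014,-0.004,0,0,0,-1,0,0.014,-0.006,0,0,0,-1,0,0.014,-0.006,0,0,0,-1,0,0.014,-0.006,0,0,0,-1,0,0.014,-0.006,0,0,0,-1,0,0.014,-0.006,0,0,0,-1]

```text
time: 23.85
position: [0.553, 0.0016, 0.1149]
tool_rot: [-0.328, -3.123, -0.0]
ft_force: [0.9, -3.7, -5.4]
grip_width: 0.122
grip_force: 40.0
```

```bash
python3 -c "
from mv import *
rows([.553,-.0022,.155],78)"
```

```text
t 23.85 pos [0.553  0.0016 0.1149] F [ 0.9 -3.7 -5.4] w 10.7 gf 40.0 delta [-0.002 -0.012 -0.134] turn [-0.    -0.001  0.   ]
```

Emit:
jog_arm:
  moves: [0,-0.005,0.002,0,0,0,-1,0,-0.011,0.002,0,0,0,-1,0,-0.011,0,0,0,0,-1,0,-0.011,-0.01,0,0,0,-1,0,-0.011,-0.02,0,0,0,-1,0,-0.011,-0.03,0,0,0,-1,0,-0.011,-0.04,0,0,0,-1,0,-0.011,-0.04,0,0,0,-1]

```text
time: 24.85
position: [0.5533, -0.0014, 0.1279]
tool_rot: [0.327, 3.123, 0.001]
ft_force: [0.3, 0.4, -4.6]
grip_width: 0.122
grip_force: 40.0
```

```bash
python3 -c "
from mv import *
rows([.553,-.0022,.155],78)"
```

```text
t 24.85 pos [ 0.5533 -0.0014  0.1279] F [ 0.3  0.4 -4.6] w 10.6 gf 40.0 delta [ 0.    -0.003 -0.09 ] turn [0.    0.001 0.001]
```

Lifting freely at 4.6 N, which is the block's weight. Continuing up.

Emit:
jog_arm:
  moves: [0,0,-0.015,0,0,0,-1,0,0,-0.03,0,0,0,-1,0,0,-0.045,0,0,0,-1,0,0,-0.06,0,0,0,-1,0,0,-0.075,0,0,0,-1,0,0,-0.085,0,0,0,-1,0,0,-0.085,0,0,0,-1,0,0,-0.085,0,0,0,-1]

```text
time: 25.85
position: [0.5528, -0.0018, 0.1528]
tool_rot: [-0.328, -3.124, 0.0]
ft_force: [-0.4, -0.2, -3.6]
grip_width: 0.123
grip_force: 40.0
```

```bash
python3 -c "
from mv import *
from m import blobs
rows([.553,-.0022,.155],78)
u=np.array([np.cos(np.radians(-12)),np.sin(np.radians(-12))]);v=np.array([-u[1],u[0]]);c=np.array([.553,-.0025])
i=ctrl.get_image('scene')
p=cv2.findNonZero(blobs(i,(7,150,110),(20,255,255),(230,190,345,300))[1])[:,0]; q=np.array([on(i,*a,.089)[:2]-c for a in p]); X=q@u;Y=q@v
for m in((Y>.03)&(abs(X)<.075),(Y<-.03)&(abs(X)<.075)): print(m.sum(),np.median(Y[m]))
for lo,hi in(((0,150,60),(6,255,255)),((100,120,110),(125,255,255))): print(blobs(i,lo,hi,(330,150,400,230),1)[0])
cv2.imwrite('pics/g.png',cv2.resize(i['pixels'][150:300,220:400],(720,600),interpolation=3)[:,:,::-1])"
```

```text
t 25.85 pos [ 0.5528 -0.0018  0.1528] F [-0.4 -0.2 -3.6] w 10.7 gf 40.0 delta [-0.001 -0.001 -0.007] turn [-0. -0.  0.]
180 0.058560076032432164
126 -0.058084171448513175
[(np.int32(58), array([364.3, 181.4]), array([360, 178,   9,   8], dtype=int32))]
[(np.int32(236), array([359.6, 195.3]), array([339, 176,  44,  40], dtype=int32))]
```

Emit:
jog_arm:
  moves: [0,0,0,0,0,0,-1,0,0,0,0,0,0,-1,0,0,0,0,0,0,-1,0,0,0,0,0,0,-1,0,0,0,0,0,0,-1,0,0,0,0,0,0,-1,0,0,0,0,0,0,-1,0,0,0,0,0,0,-1]

```text
time: 26.9
position: [0.5529, -0.0018, 0.1529]
tool_rot: [-0.328, -3.124, 0.0]
ft_force: [-0.1, -0.3, -3.8]
grip_width: 0.121
grip_force: 40.0
```

```bash
python3 -c "
from mv import *
rows([.553,-.0022,.153],78)
print(ctrl.get_state()['torque'])
print(ctrl.close_job())"
```

```text
t 26.9 pos [ 0.5529 -0.0018  0.1529] F [-0.1 -0.3 -3.8] w 10.5 gf 40.0 delta [-0.    -0.001 -0.   ] turn [-0.  0.  0.]
[ 0.10915216 -0.14567841  0.00596386]
the job is handed in; nothing more can be done
None
```

I handed the job in at about 27 s (no verdict came back): the red and blue bottles stand in the carrier's two empty cells with the amber one in its own, both catches measured about 9 mm back, and the gripper is holding the block still, about 39 mm above its seat.

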